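# Set and lock the label dispenser's feed knob

## Robot

A 7-joint arm with a two-finger parallel gripper is mounted at the origin on the work surface. World frame = base frame: x ahead of the robot, y to its left, z up, the work surface at z = 0. Lengths are in m, angles in rad, forces in N, time in s.
With the tool pointing down it reaches from about 0.4 to 0.9 m from the base axis. Payload 5.6 kg.
Tool frame: the origin (TCP) lies at the very end of the fingers, on their centre line; the grasp point (between the pads) lies 19 mm behind it; z points along the fingers, y is the direction in which the jaws open and shut (so a half turn about z gives the same grasp; the last joint's range is limited). The gripper opens to 92 mm and grips with 3 to 60 N. Pads are 20 mm wide; open, the fingers measure 128 mm over their backs; the gripper's body (75 mm by 189 mm) begins 69 mm behind the grasp point.
Start: joints at [-1.309, 0.468, -0.012, 1.603, 0.006, 1.071, -0.056], TCP at [0.195, 0.62, 0.19] pointing down, gripper open.
Joint ranges: [-2.53, 2.53], [-0.31, 2.02], [-1.57, 1.55], [0.28, 2.44], [-1.29, 4.43], [0.15, 1.84], [-2.92, 2.92]. Speed limits (rad/s): [2.57, 2.57, 3.14, 3.14, 3.14, 3.14, 3.14].

## Interface

Orientations are given as a 3x3 rotation matrix whose columns are the frame's x, y, z axes.
In Python, from bench import r gives the robot as it stands. The module is installed in compiled form; this text tells all that it offers.
- The arm moves only by the tool carry_out, never from a script. Its argument "series" is a list of rows, each a list of 7 numbers: the opening, from -1 (shut) to 1 (fully open), then the shift along the tool's x, y, z each as a share of 300 mm, from -1 to 1, then the turn, a rotation vector about the tool's x, y, z each as a share of pi/4 rad, from -1 to 1. In form: [[gripper, x, y, z, wx, wy, wz], ...]. A call has 1 to 10 rows; each row is the pose to reach, as a shift and turn from the pose commanded when the call began, along the tool's axes at that moment; what a row does not reach only later rows make up. A row lasts 1/10 s, in which the tool goes at most 50 mm and 8.59 degrees, less where a joint would pass 70% of its speed; a pose out of reach is approached as far as the arm can. A call with a number of a shift or a turn outside -1 to 1 is refused whole. A call with a gripper value outside its range is refused whole. The fingers move at their own pace and stop on an object; the grip force is fixed at half the most. Time passes only in rows, so rows that repeat a pose let the fingers close. It gives the time, the measured TCP pose, the force and the opening at its end, in the units of the state.
- r.get_obs(): the state, without advancing time (a new reading comes with each control period).
- r.get_image(name): name is "side" or "top"; returns (picture, depth): 420x560x3 uint8, red, green, blue; 420x560 float32, m along the optical axis (not along the pixel's ray), 0 where there is no reading.
- r.camera_info(name): a dict with "mtx" (3x3 intrinsics, pixels), "R" (3x3) and "t" (3): a world point X has camera coordinates R X + t. Camera axes: x right, y down, z forward; pixel columns grow to the right and rows downward; lengths in m; the calibration is good to about 2 mm. A picture is of the moment at which its call begins. camera_info takes no time and is no camera call.
- r.hand_in(): hands the job in, once; it reports no verdict.
The state is a dict: "t": time; "joint_pos": joint angles; "qd": joint speeds; "effort": joint torques, N m; "position": TCP position; "orientation": TCP orientation; "wrist_force": force on the tool from outside, world axes, zero at the start; "torque": the same for the moment, N m; "width": finger opening in m.
Only numpy, scipy, OpenCV 4.12 (cv2) and the standard library are available. Lean on these libraries where they do the work, as an engineer would, in place of code of your own. Each camera call takes 0.05 s, during which the arm holds its last target. There are 200 camera calls.

## Task

On the label dispenser, turn the black bar knob until its nose points at the small metal clip on the dial's rim. Then turn the three-lugged lock ring beneath the knob clockwise (seen from above) until you feel it bite, and give it about a twentieth of a turn more so that it is tight, never more than a twelfth of a turn past the bite or the thread strips. Leave the knob on its mark, let go, and do not disturb the other things on the bench.

Things in the scene. Friction and masses are not known exactly. Their poses are not given: they have to be found in the camera images.
- dispenser: The label dispenser, a fixed grey box 200 mm (its x) by 320 mm (its y), top 60 mm above the bench. Origin on the bench under the vertical turning axis of knob and ring. A lying label roll, 110 mm across, stands at +y, 152 mm from that axis, its spindle's top 108 mm above the bench.
- dial_centre (a point): Centre of the round dark steel dial plate (150 mm across), on the turning axis of knob and ring, on the plate's upper face, 63 mm above the bench.
- index: The small steel clip on the dial's rim, 5 mm wide. The origin is on the dial's axis at the plate's upper face; its x axis is level and points from the axis to the clip. The clip is fixed and stands 5 mm above the plate, 63 to 77 mm from the axis.
- index_clip (a point): The top of the clip, 70 mm from the axis.
- knob_grip (a point): Grip point of the black bar knob, on the axis, 55 mm above the plate. The upright bar is 14 mm thick, 38 mm long, 34 to 66 mm above the plate; a skirt under it, 40 mm across, tops out at 34 mm. Turns both ways with slight friction (0.05 N m), stays where left; stops 1.8 rad either side of pointing along the dispenser's -x.
- knob_nose (a point): The point of the pointed nose on one end of the knob's bar (white line on top), 27 mm from the axis, 55 mm above the plate.
- lug0 (a point): Point on the first lug of the aluminium lock ring, 42 mm from the axis, 16 mm above the plate. The collar is 51 mm across, its top 25 mm above the plate; three equal lugs, 120 degrees apart, reach out to 52 mm from the axis, each 12 mm thick, from 5 to 27 mm above the plate: push a lug's side or pinch it (a push feels the plain force).
- lug1 (a point): The same point on the second lug. The ring tightens clockwise seen from above. It first runs loose (under 0.05 N m, 1 to 2 N at a lug) for 0.4 to 0.9 rad; where it bites cannot be seen.
- lug2 (a point): The same point on the third lug. From the bite on the ring resists with 0.35 N m (about 8 N pushing at this point), rising by 0.4 N m per rad of further turn; it stays where it is left.
- washer_key (a point): The key of the thrust washer hidden under the lock ring, 6 mm from the axis, 2 mm above the plate. The washer stands still while the ring runs loose and is carried round with the ring once it bites; its travel (about 2 mm for a twentieth of a turn) tells how far the ring was tightened, but is too small to measure well: go by feel. It cannot be reached.
- tape_roll: Loose roll of amber packing tape, 100 mm across, 48 mm high, lying flat beside the dispenser. Leave alone. Origin under its centre.
- scissors: Loose blue-handled scissors lying beyond the dispenser, 175 mm long. Leave alone. Origin under the pivot.
- note_pad: Loose yellow note pad 76 x 76 x 22 mm. Leave alone. Origin under its centre.
- marker: Loose marker 110 mm long lying on the dispenser's robot side. Leave alone. Origin under its centre.
- mouse: Loose black computer mouse 105 x 62 x 34 mm. Leave alone. Origin under its centre.
- small_carton: Loose carton 120 x 160 x 90 mm. Leave alone. Origin under its centre.

How it is judged:
By the outcome, as a careful person would: the job done as asked, in the order asked, and still so for the second after the job is handed in, with the robot touching nothing.
It also fails if it takes over 67 s, if anything falls off the work surface, if the arm or the gripper's body presses on something with over 40 N, if the wrist force passes 120 N, or if a joint passes its speed limit or range.

## Working session

There is one attempt and no reset: what is moved stays moved. The work goes in short steps, Python scripts to look and compute and a tool call to move; the robot and the scene stay as the last step left them, time stands still between calls to the robot, and variables do not carry over. Pictures are saved under pics/ and viewed, about 8 in all and at most 12, crops included, and the job is handed in when it is done.

Besides the shell and the picture viewer there is one more tool, called after "Emit:" as a command line: name --pt "numbers of a row" for each row, then --argument value for the rest. carry_out: Moves the arm, as the interface text tells. Shift numbers are shares of 300 mm and turn numbers shares of pi/4 rad, none past 1 either way. Its arguments: {"type":"object","properties":{"series":{"type":"array"}},"required":["series"]}

```bash
mkdir -p pics
cat > h.py <<'E'
import numpy as np, cv2
from bench import r
def ray(name,u,v,z):
    c=r.camera_info(name);K,R,t=map(np.array,(c["mtx"],c["R"],c["t"]))
    d=R.T@np.linalg.inv(K)@[u,v,1];o=-R.T@t
    return o+d*(z-o[2])/d[2]
def proj(name,X):
    c=r.camera_info(name);p=np.array(c["mtx"])@(np.array(c["R"])@X+np.array(c["t"]));return p[:2]/p[2]
def snap(name,fn,crop=None,s=1):
    im,d=r.get_image(name);o=im[:,:,::-1]
    if crop: x0,x1,y0,y1=crop;o=o[y0:y1,x0:x1]
    cv2.imwrite("pics/"+fn,cv2.resize(o,None,fx=s,fy=s,interpolation=cv2.INTER_CUBIC));return im,d
E
python3 - <<'E'
from h import *
np.set_printoptions(precision=3,suppress=True)
for n in("top","side"):
    im,d=snap(n,n+"0.png");np.savez("pics/"+n,im=im,d=d)
    c=r.camera_info(n);print(n,-np.array(c["R"]).T@np.array(c["t"]),np.array(c["R"])[2])
o=r.get_obs();print(o)
E
```

```text
top [0.336 0.014 1.266] [ 0.216  0.001 -0.976]
side [ 0.025 -0.565  0.953] [ 0.479  0.479 -0.735]
{'t': 0.1, 'joint_pos': array([-1.309,  0.468, -0.012,  1.604,  0.006,  1.071, -0.056]), 'qd': array([ 0.001, -0.   , -0.   , -0.004, -0.001,  0.   ,  0.001]), 'effort': array([  0.   , -52.165,  -0.013, -24.437,  -0.057,   0.014,   0.   ]), 'position': array([0.195, 0.619, 0.189]), 'orientation': array([[-0.954,  0.3  , -0.   ],
       [ 0.3  ,  0.954, -0.002],
       [-0.   , -0.002, -1.   ]]), 'wrist_force': array([-0.277,  0.6  , -0.219]), 'torque': array([-0.051,  0.002,  0.009]), 'width': 0.09177727755639918}
```

View pics/top0.png

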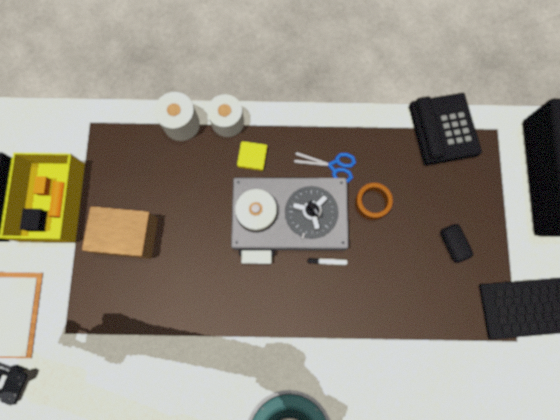

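View pics/side0.png

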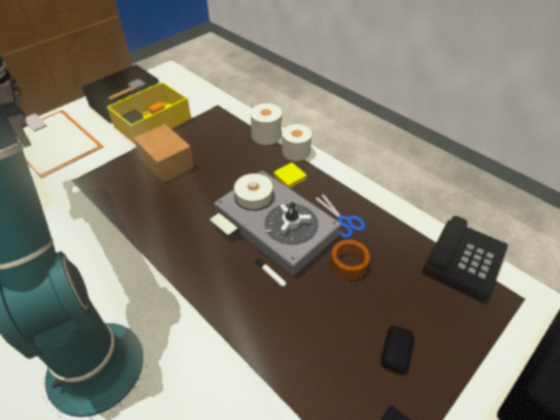

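The top view has the dial centre near (312,212) and the label roll at (256,209). In the side view the dial is near (291,219). I'll zoom into both.

Run:
```python
from h import *
np.set_printoptions(precision=4,suppress=True)
t=np.load("pics/top.npz")["im"];s=np.load("pics/side.npz")["im"]
a=cv2.resize(t[180:245,275:350,::-1],None,fx=8,fy=8,interpolation=cv2.INTER_CUBIC)[:, :]
b=cv2.resize(s[185:255,250:330,::-1],None,fx=8,fy=8,interpolation=cv2.INTER_CUBIC)
cv2.imwrite("pics/tc.png",a);cv2.imwrite("pics/sc.png",b)
# box outline in top: grey
hsv=cv2.cvtColor(t,cv2.COLOR_RGB2HSV);g=t.astype(int)
roi=np.zeros(t.shape[:2],np.uint8);roi[170:255,225:355]=1
m=((hsv[...,1]<70)&(hsv[...,2]>70)&(roi>0)).astype(np.uint8)
m=cv2.morphologyEx(m,cv2.MORPH_OPEN,np.ones((3,3)))
for q in [(312,212),(256,209)]: print(ray("top",*q,0.063))
for q in [(234,179),(347,178),(349,248),(233,247)]: print(q,ray("top",*q,.06))
print(ray("side",291,223,.063))
```

```text
[ 0.5888 -0.0555  0.063 ]
[0.5947 0.0996 0.063 ]
(234, 179) [0.6807 0.1645 0.06  ]
(347, 178) [ 0.689 -0.154  0.06 ]
(349, 248) [ 0.4909 -0.1568  0.06  ]
(233, 247) [0.4884 0.1592 0.06  ]
[ 0.5899 -0.0548  0.063 ]
```

View pics/tc.png

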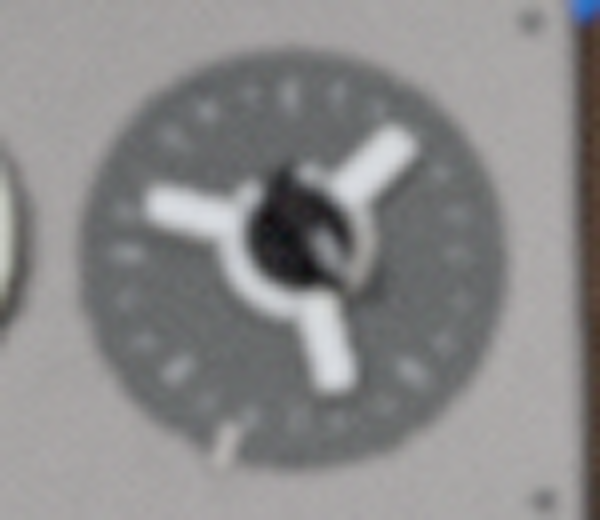

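View pics/sc.png

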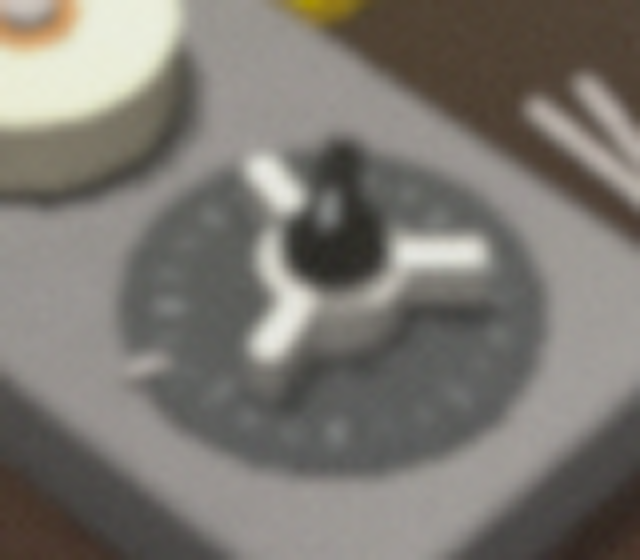

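The top crop has the clip at about px (303,235.5) and lugs towards the upper right, left and lower. The white line, and so the nose, points lower right, towards -x,-y. Next I'll compute the angles.

Run:
```python
from h import *
np.set_printoptions(precision=4,suppress=True)
P=lambda x,y,z:ray("top",275+(x+.5)/8-.5,180+(y+.5)/8-.5,z)
S=lambda x,y,z:ray("side",250+(x+.5)/8-.5,185+(y+.5)/8-.5,z)
C=P(293,256,.063);print("C",C,S(334,312,.063))
def ang(p):
    d=p-C;print(p,np.hypot(*d[:2])*1e3,np.degrees(np.arctan2(d[1],d[0])))
print("clip");ang(P(227,445,.068));ang(S(148,366,.068))
print("lugs top");[ang(P(*q,.09)) for q in[(403,138),(155,203),(337,385)]]
print("lug side");[ang(S(*q,.09)) for q in[(485,248),(260,165),(265,350)]]
print("nose/tail");[ang(P(*q,.129)) for q in[(348,275),(283,175),(325,245)]]
print("side");[ang(S(*q,.129)) for q in[(330,225),(343,145),(329,205)]]
t=np.load("pics/top.npz");d=t["d"];c=r.camera_info("top")
# axis cols of box by +y roll
R=P(0,0,.1)
hs=cv2.cvtColor(t["im"],cv2.COLOR_RGB2HSV)
roll=ray("top",256,209,.108);print(roll,np.degrees(np.arctan2(*(roll-C)[1::-1])))
```

```text
C [ 0.59   -0.0532  0.063 ] [ 0.589  -0.0568  0.063 ]
clip
[ 0.5228 -0.0307  0.068 ] 70.80716457139806 161.49467391338905
[ 0.5235 -0.0316  0.068 ] 69.95720331581873 161.9962572586479
lugs top
[ 0.626 -0.089  0.09 ] 50.74511304880855 -44.83222790265185
[ 0.6019 -0.0048  0.09  ] 49.8196330762699 76.18561249541652
[ 0.5403 -0.0666  0.09  ] 51.42491282874415 -164.87170958393563
lug side
[ 0.6295 -0.0889  0.09  ] 53.27480100009833 -42.13603301805228
[ 0.6025 -0.007   0.09  ] 47.837491237436105 74.79766144271007
[ 0.5436 -0.0675  0.09  ] 48.57777678227227 -162.88770981445566
nose/tail
[ 0.57   -0.0675  0.129 ] 24.533118697959445 -144.39751894612385
[ 0.6032 -0.0461  0.129 ] 15.000679273522358 28.206777406233417
[ 0.5799 -0.06    0.129 ] 12.116148908526382 -146.1233642122155
side
[ 0.5735 -0.0676  0.129 ] 21.840144336879224 -138.93146794971182
[ 0.6028 -0.0456  0.129 ] 14.925162832390571 30.783536444251265
[ 0.5797 -0.0611  0.129 ] 12.978056908825533 -142.24952731692872
[0.585  0.0964 0.108 ] 91.89354955758652
```

```bash
cat >> h.py <<'E'
from scipy.spatial.transform import Rotation as Ro
def pose(yaw):  # tool down, y axis at yaw (deg)
    a=np.radians(yaw);y=np.array([np.cos(a),np.sin(a),0]);z=np.array([0,0,-1.]);return np.c_[np.cross(y,z),y,z]
def row(p,yaw,p0=None,yaw0=None):
    o=r.get_obs();R0=o["orientation"] if yaw0 is None else pose(yaw0);p0=o["position"] if p0 is None else np.array(p0)
    return np.round(np.r_[R0.T@(np.array(p)-p0)/.3,Ro.from_matrix(R0.T@pose(yaw)).as_rotvec()/(np.pi/4)],3).tolist()
def st():
    o=r.get_obs();R=o["orientation"]
    print("t",round(o["t"],2),"p",o["position"].round(4),"yaw",np.degrees(np.arctan2(R[1,1],R[0,1])).round(2),"z",R[:,2].round(3),"F",o["wrist_force"].round(2),"T",o["torque"].round(2),"w",round(o["width"],4))
E
python3 - <<'E'
from h import *
p=[.195,.62,.19];q=[[.33,.39,.19],[.46,.16,.19],[.589,-.0545,.19]];y=[72.5,90,107,124]
for i in range(3): print(row(q[i],y[i+1],([p]+q)[i],y[i]))
E
```

```text
[-0.66, -0.596, 0.0, 0.0, 0.0, -0.389]
[-0.433, -0.767, 0.0, 0.0, 0.0, -0.378]
[-0.202, -0.809, 0.0, 0.0, 0.0, -0.378]
```

Emit:
carry_out --pt "1 -0.66 -0.596 0 0 0 -0.389" --pt "1 -0.66 -0.596 0 0 0 -0.389" --pt "1 -0.66 -0.596 0 0 0 -0.389" --pt "1 -0.66 -0.596 0 0 0 -0.389" --pt "1 -0.66 -0.596 0 0 0 -0.389" --pt "1 -0.66 -0.596 0 0 0 -0.389" --pt "1 -0.66 -0.596 0 0 0 -0.389" --pt "1 -0.66 -0.596 0 0 0 -0.389"

```text
t: 0.9
position: [0.3299, 0.3907, 0.19]
orientation: [[-1.0, -0.001, -0.0], [-0.001, 1.0, 0.001], [0.0, 0.001, -1.0]]
wrist_force: [0.3, 0.0, -0.6]
width: 0.0917
```

Emit:
carry_out --pt "1 -0.433 -0.767 0 0 0 -0.378" --pt "1 -0.433 -0.767 0 0 0 -0.378" --pt "1 -0.433 -0.767 0 0 0 -0.378" --pt "1 -0.433 -0.767 0 0 0 -0.378" --pt "1 -0.433 -0.767 0 0 0 -0.378" --pt "1 -0.433 -0.767 0 0 0 -0.378" --pt "1 -0.433 -0.767 0 0 0 -0.378" --pt "1 -0.433 -0.767 0 0 0 -0.378"

```text
t: 1.7
position: [0.46, 0.162, 0.1898]
orientation: [[-0.955, -0.295, -0.001], [-0.295, 0.955, 0.001], [0.0, 0.001, -1.0]]
wrist_force: [-0.6, 1.4, -0.1]
width: 0.0919
```

Emit:
carry_out --pt "1 -0.202 -0.809 0 0 0 -0.378" --pt "1 -0.202 -0.809 0 0 0 -0.378" --pt "1 -0.202 -0.809 0 0 0 -0.378" --pt "1 -0.202 -0.809 0 0 0 -0.378" --pt "1 -0.202 -0.809 0 0 0 -0.378" --pt "1 -0.202 -0.809 0 0 0 -0.378" --pt "1 -0.202 -0.809 0 0 0 -0.378" --pt "1 -0.202 -0.809 0 0 0 -0.378"

```text
t: 2.5
position: [0.5889, -0.0506, 0.1894]
orientation: [[-0.826, -0.563, -0.001], [-0.563, 0.826, 0.002], [0.0, 0.002, -1.0]]
wrist_force: [-1.0, 0.1, -1.6]
width: 0.0917
```

Run:
```python
from h import *
st();print(r.get_obs()["joint_pos"].round(2));snap("side","s1.png",(190,390,130,280),4);print(row([.589,-.0545,.101],124))
```

```text
t 2.5 p [ 0.5889 -0.0506  0.1894] yaw 124.28 z [-0.001  0.002 -1.   ] F [-0.99  0.11 -1.64] T [ 0.09  0.08 -0.02] w 0.0917
[-0.15  0.37  0.23  1.76 -0.1   1.02  2.29]
[0.007, -0.012, 0.295, 0.003, -0.0, 0.007]
```

View pics/s1.png

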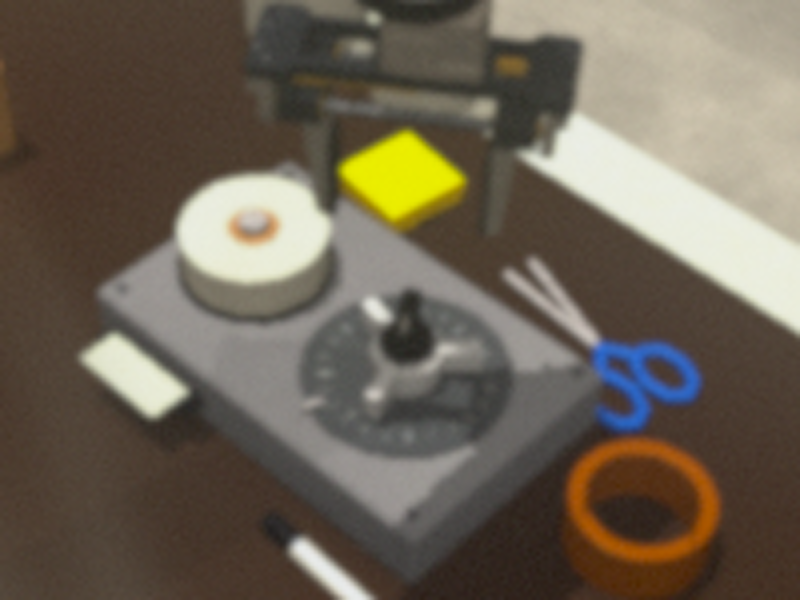

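Side view: the jaws are above and straddle the bar (near (407,320) in this crop) with its faces parallel. I'll descend, then close.

Emit:
carry_out --pt "1 0 0 0.1 0 0 0" --pt "1 0 0 0.2 0 0 0" --pt "1 0 0 0.295 0 0 0" --pt "1 0 0 0.295 0 0 0" --pt "1 0 0 0.295 0 0 0"

```text
t: 3.05
position: [0.5893, -0.0522, 0.102]
orientation: [[-0.827, -0.562, -0.0], [-0.562, 0.827, 0.001], [-0.0, 0.001, -1.0]]
wrist_force: [0.8, 0.7, -0.1]
width: 0.092
```

Emit:
carry_out --pt "-0.4 0 0 0 0 0 0" --pt "-0.4 0 0 0 0 0 0" --pt "-0.4 0 0 0 0 0 0" --pt "-0.4 0 0 0 0 0 0" --pt "-0.6 0 0 0 0 0 0" --pt "-0.8 0 0 0 0 0 0" --pt "-0.8 0 0 0 0 0 0" --pt "-0.8 0 0 0 0 0 0"

```text
t: 3.85
position: [0.5894, -0.0543, 0.1014]
orientation: [[-0.829, -0.56, -0.0], [-0.56, 0.829, -0.0], [0.0, 0.0, -1.0]]
wrist_force: [-1.0, 0.1, -0.0]
width: 0.03
```

Run:
```python
from h import *
st()
```

```text
t 3.85 p [ 0.5894 -0.0543  0.1014] yaw 124.05 z [-0. -0. -1.] F [-1.01  0.05 -0.  ] T [ 0.03  0.04 -0.04] w 0.03
```

Emit:
carry_out --pt "-1 0 0 0 0 0 0" --pt "-1 0 0 0 0 0 0" --pt "-1 0 0 0 0 0 0" --pt "-1 0 0 0 0 0 0" --pt "-1 0 0 0 0 0 0"

```text
t: 4.35
position: [0.5888, -0.0533, 0.1014]
orientation: [[-0.828, -0.56, -0.001], [-0.56, 0.828, 0.001], [0.001, 0.002, -1.0]]
wrist_force: [-3.0, 3.6, 2.3]
width: 0.0129
```

Run:
```python
from h import *
st();print(r.get_obs()["joint_pos"].round(2))
```

```text
t 4.35 p [ 0.5888 -0.0533  0.1014] yaw 124.09 z [-0.001  0.001 -1.   ] F [-3.03  3.56  2.25] T [ 0.89  0.82 -0.02] w 0.0129
[-0.13  0.48  0.22  1.83 -0.13  0.85  2.32]
```

Emit:
carry_out --pt "-1 0 0.004 0 0 0 0.1" --pt "-1 0 0.004 0 0 0 0.2" --pt "-1 0 0.004 0 0 0 0.3" --pt "-1 0 0.004 0 0 0 0.4" --pt "-1 0 0.004 0 0 0 0.5" --pt "-1 0 0.004 0 0 0 0.6" --pt "-1 0 0.004 0 0 0 0.6" --pt "-1 0 0.004 0 0 0 0.6"

```text
t: 5.15
position: [0.5886, -0.0527, 0.1014]
orientation: [[-0.992, -0.125, -0.0], [-0.125, 0.992, 0.0], [0.0, 0.0, -1.0]]
wrist_force: [-2.8, 3.9, 1.3]
width: 0.013
```

Emit:
carry_out --pt "-1 0 0 0 0 0 0.1" --pt "-1 0 0 0 0 0 0.2" --pt "-1 0 0 0 0 0 0.3" --pt "-1 0 0 0 0 0 0.4" --pt "-1 0 0 0 0 0 0.5" --pt "-1 0 0 0 0 0 0.573" --pt "-1 0 0 0 0 0 0.573" --pt "-1 0 0 0 0 0 0.573" --pt "-1 0 0 0 0 0 0.573"

```text
t: 6.05
position: [0.5887, -0.0521, 0.1014]
orientation: [[-0.948, 0.319, -0.0], [0.319, 0.948, 0.001], [0.001, 0.001, -1.0]]
wrist_force: [-2.4, 4.5, 1.1]
width: 0.0134
```

Run:
```python
from h import *
st();print(r.get_obs()["joint_pos"].round(2))
```

```text
t 6.05 p [ 0.5887 -0.0521  0.1014] yaw 71.41 z [-0.     0.001 -1.   ] F [-2.38  4.53  1.07] T [1.11 0.47 0.03] w 0.0134
[-0.3   0.49  0.44  1.85 -0.27  0.86  1.51]
```

Emit:
carry_out --pt "-0.3 0 0 0 0 0 0" --pt "-0.3 0 0 0 0 0 0" --pt "-0.3 0 0 0 0 0 0" --pt "-0.3 0 0 -0.1 0 0 0" --pt "-0.3 0 0 -0.2 0 0 0" --pt "-0.3 0 0 -0.3 0 0 0" --pt "-0.3 0 0 -0.3 0 0 0"

```text
t: 6.75
position: [0.5918, -0.0545, 0.1958]
orientation: [[-0.947, 0.322, 0.008], [0.322, 0.947, -0.0], [-0.008, 0.002, -1.0]]
wrist_force: [0.8, -0.4, -0.1]
width: 0.0321
```

Run:
```python
from h import *
st();print(row([.74,-.09,.19],46))
```

```text
t 6.75 p [ 0.5918 -0.0545  0.1958] yaw 71.24 z [ 0.008 -0.    -1.   ] F [ 0.82 -0.38 -0.11] T [ 0.01 -0.07 -0.01] w 0.0321
[-0.506, 0.047, 0.024, 0.005, 0.01, 0.561]
```

Emit:
carry_out --pt "-0.3 -0.5 0.047 0 0 0 0.56" --pt "-0.3 -0.5 0.047 0 0 0 0.56" --pt "-0.3 -0.5 0.047 0 0 0 0.56" --pt "-0.3 -0.5 0.047 0 0 0 0.56" --pt "-0.3 -0.5 0.047 0 0 0 0.56" --pt "-0.3 -0.5 0.047 0 0 0 0.56"

```text
t: 7.35
position: [0.7343, -0.0884, 0.1911]
orientation: [[-0.72, 0.694, -0.001], [0.694, 0.72, 0.0], [0.001, -0.001, -1.0]]
wrist_force: [-0.5, 0.6, -0.3]
width: 0.0323
```

Run:
```python
from h import *
st()
A=np.mean([r.get_image("top")[0].astype(float) for _ in range(6)],0)
B=np.mean([r.get_image("side")[0].astype(float) for _ in range(4)],0)
np.savez("pics/k.npz",A=A,B=B)
f=lambda I,x,y:cv2.resize(I[y:y+56,x:x+56,::-1].clip(0,255).astype(np.uint8),(400,400),interpolation=cv2.INTER_CUBIC)
cv2.imwrite("pics/k.png",np.hstack([f(A,284,184),f(B,262,188)]))
```

```text
t 7.35 p [ 0.7343 -0.0884  0.1911] yaw 46.07 z [-0.001  0.    -1.   ] F [-0.48  0.57 -0.34] T [-0.04  0.01  0.06] w 0.0323
```

View pics/k.png

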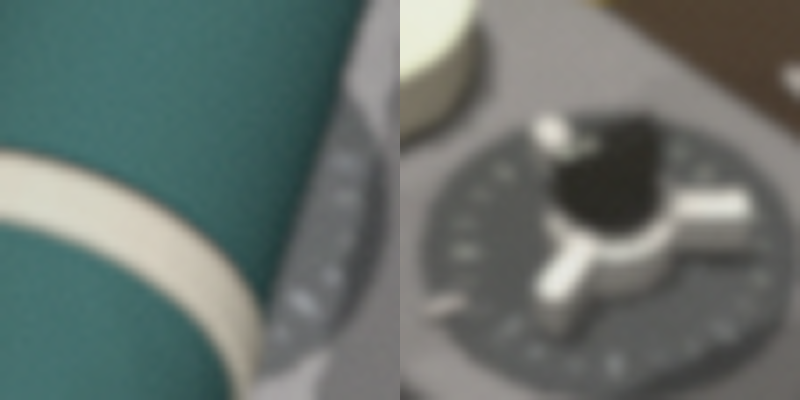

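The side crop shows the knob turned with its nose towards the left. The arm blocks the top view, so I'll swing it aside for one precise check.

Run:
```python
from h import *
print(row([.60,-.33,.19],20))
```

```text
[-0.235, -0.894, 0.006, 0.001, 0.0, 0.58]
```

Emit:
carry_out --pt "-0.3 -0.235 -0.894 0 0 0 0.58" --pt "-0.3 -0.235 -0.894 0 0 0 0.58" --pt "-0.3 -0.235 -0.894 0 0 0 0.58" --pt "-0.3 -0.235 -0.894 0 0 0 0.58" --pt "-0.3 -0.235 -0.894 0 0 0 0.58" --pt "-0.3 -0.235 -0.894 0 0 0 0.58" --pt "-0.3 -0.235 -0.894 0 0 0 0.58" --pt "-0.3 -0.235 -0.894 0 0 0 0.58"

```text
t: 8.65
position: [0.6, -0.3304, 0.1916]
orientation: [[-0.34, 0.94, 0.001], [0.94, 0.34, 0.001], [0.0, 0.001, -1.0]]
wrist_force: [0.2, 1.1, 0.5]
width: 0.0319
```

Run:
```python
from h import *
st()
A=np.mean([r.get_image("top")[0].astype(float) for _ in range(8)],0)
B=np.load("pics/k.npz")["B"]
np.savez("pics/k.npz",A=A,B=B)
f=lambda I,x,y:cv2.resize(I[y:y+56,x:x+56,::-1].clip(0,255).astype(np.uint8),(560,560),interpolation=cv2.INTER_CUBIC)
cv2.imwrite("pics/k2.png",f(A,284,184))
```

```text
t 8.65 p [ 0.6    -0.3304  0.1916] yaw 19.9 z [ 0.001  0.001 -1.   ] F [0.17 1.12 0.5 ] T [-0.02 -0.01 -0.03] w 0.0319
```

View pics/k2.png

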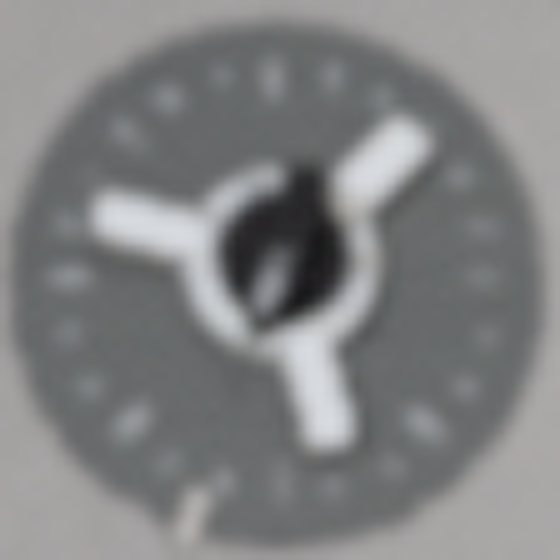

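Run:
```python
from h import *
np.set_printoptions(precision=4,suppress=True)
A=np.load("pics/k.npz")["A"];g=cv2.GaussianBlur(A.mean(2),(0,0),.5)
G=cv2.resize(g[184:240,284:340],(560,560),interpolation=cv2.INTER_CUBIC)
P=lambda x,y,z:ray("top",284+(x+.5)/10-.5,184+(y+.5)/10-.5,z)
# dial outline: dark-vs-box contour
m=(G<135).astype(np.uint8);m=cv2.morphologyEx(m,cv2.MORPH_CLOSE,np.ones((81,81)))
c=max(cv2.findContours(m,0,1)[0],key=cv2.contourArea);h=cv2.convexHull(c)
e=cv2.fitEllipse(h);print("ellipse",e,np.percentile(G,[5,25,50,75,95]))
C=P(*e[0],.063);print("C",C)
def cen(mask,w):
    ys,xs=np.nonzero(mask);ww=w[mask];return (xs*ww).sum()/ww.sum(),(ys*ww).sum()/ww.sum()
Y,X=np.mgrid[:560,:560]
def rep(n,q,z):
    d=P(*q,z)-C;print(n,np.round(q,1),np.hypot(*d[:2])*1e3,np.degrees(np.arctan2(d[1],d[0])))
k=(abs(X-193)<35)&(Y>480)&(Y<530);k&=G>150;rep("clip",cen(k,G-140),.068)
l=(abs(X-268)<30)&(Y>235)&(Y<318)&(G>85);q=cen(l,G-80);rep("line",q,.129)
pts=np.argwhere(l)[:,::-1].astype(np.float32);v=cv2.fitLine(pts,2,0,.01,.01).ravel()
a=P(v[2]-20*v[0],v[3]-20*v[1],.129);b=P(v[2]+20*v[0],v[3]+20*v[1],.129);d=b-a;print("line dir",np.degrees(np.arctan2(d[1],d[0])))
dk=((abs(X-285)<75)&(abs(Y-245)<100)&(G<45))
pts=np.argwhere(dk)[:,::-1]
for n,q in(("tipnose",(255,332)),("tail",(310,175))): rep(n,q,.129)
L=(G>170)&((X-280)**2+(Y-270)**2<200**2)&(Y<470)
for n,(x,y) in(("lugA",(400,150)),("lugB",(125,220)),("lugC",(325,405))):
    mm=L&((X-x)**2+(Y-y)**2<50**2);rep(n,cen(mm,G),.09)
```

```text
ellipse ((275.21881103515625, 284.3253479003906), (601.2211303710938, 609.9480590820312), 114.28645324707031) [ 99.8847 106.7706 118.507  161.08   178.8784]
C [ 0.5888 -0.0529  0.063 ]
clip [192.3 513.2] 68.89117793918261 160.84612936387606
line [264.4 291.5] 17.091025725286027 157.70309444441943
line dir -28.407810209013395
tipnose [255 332] 28.077319036325303 161.52329065591726
tail [310 175] 16.545075472561916 -18.83464297044737
lugA [387.9 156.4] 42.01952848071544 -43.63499834894236
lugB [136.2 221.7] 40.78823136141292 74.27152876199688
lugC [320.7 399.5] 38.63264423785906 -163.70429151786817
```

The nose reads 161.4° both from the pad yaw and from tip to tail. The clip reads 160.2 to 161.3°, so the knob is on its mark. The first lug is at about -44°, so I'll go there next.

```bash
cat >> h.py <<'E'
C=np.array([.5885,-.053])
def arc(phi,z=.072,rr=.043):
    a=np.radians(phi);return [*(C+rr*np.array([np.cos(a),np.sin(a)])),z]
def where():
    st();o=r.get_obs();R=o["orientation"];pad=(o["position"]+R[:,1]*o["width"]/2)[:2]-C;d=o["position"][:2]-C
    print("tool phi",np.degrees(np.arctan2(d[1],d[0])).round(2),"r",np.hypot(*d).round(4),"pad phi",np.degrees(np.arctan2(pad[1],pad[0])).round(2),"Ft",(o["wrist_force"]@R[:,1]).round(2),"Fr",(o["wrist_force"]@R[:,0]).round(2))
E
python3 - <<'E'
from h import *
st();print(row(arc(-44.3,.19),45.7))
print([ [d]+row(arc(-d),90-d,arc(0),90) for d in (2,4,5,6,8,10,12,15,18,20,24,28)])
E
```

```text
t 9.05 p [ 0.6006 -0.3293  0.1914] yaw 20.05 z [-0.  0. -1.] F [-0.51  0.11  0.56] T [-0.06  0.    0.06] w 0.0323
[0.75, 0.34, 0.005, 0.0, -0.0, -0.57]
[[2, 0.0, -0.005, 0.0, 0.0, 0.0, 0.044], [4, 0.0, -0.01, 0.0, 0.0, 0.0, 0.089], [5, 0.001, -0.012, 0.0, 0.0, 0.0, 0.111], [6, 0.001, -0.015, 0.0, 0.0, 0.0, 0.133], [8, 0.001, -0.02, 0.0, 0.0, 0.0, 0.178], [10, 0.002, -0.025, 0.0, 0.0, 0.0, 0.222], [12, 0.003, -0.03, 0.0, 0.0, 0.0, 0.267], [15, 0.005, -0.037, 0.0, 0.0, 0.0, 0.333], [18, 0.007, -0.044, 0.0, 0.0, 0.0, 0.4], [20, 0.009, -0.049, 0.0, 0.0, 0.0, 0.444], [24, 0.012, -0.058, 0.0, 0.0, 0.0, 0.533], [28, 0.017, -0.067, 0.0, 0.0, 0.0, 0.622]]
```

Emit:
carry_out --pt "-0.3 0.75 0.34 0 0 0 -0.57" --pt "-0.3 0.75 0.34 0 0 0 -0.57" --pt "-0.3 0.75 0.34 0 0 0 -0.57" --pt "-0.3 0.75 0.34 0 0 0 -0.57" --pt "-0.3 0.75 0.34 0 0 0 -0.57" --pt "-0.3 0.75 0.34 0 0 0 -0.57" --pt "-0.3 0.75 0.34 0 0 0 -0.57" --pt "-0.3 0.75 0.34 0 0 0 -0.57"

```text
t: 9.85
position: [0.619, -0.0854, 0.1917]
orientation: [[-0.714, 0.701, 0.0], [0.701, 0.714, -0.001], [-0.001, -0.001, -1.0]]
wrist_force: [0.3, -1.2, 1.0]
width: 0.0321
```

Run:
```python
from h import *
where();snap("side","s2.png",(220,360,150,260),5);print(row(arc(-44.3,.072),45.7))
```

```text
t 9.85 p [ 0.619  -0.0854  0.1917] yaw 45.53 z [ 0.    -0.001 -1.   ] F [ 0.26 -1.23  0.98] T [-0.04  0.01  0.01] w 0.0321
tool phi -46.73 r 0.0444 pad phi -26.62 Ft -0.69 Fr -1.05
[0.006, 0.008, 0.399, -0.001, 0.001, -0.005]
```

View pics/s2.png

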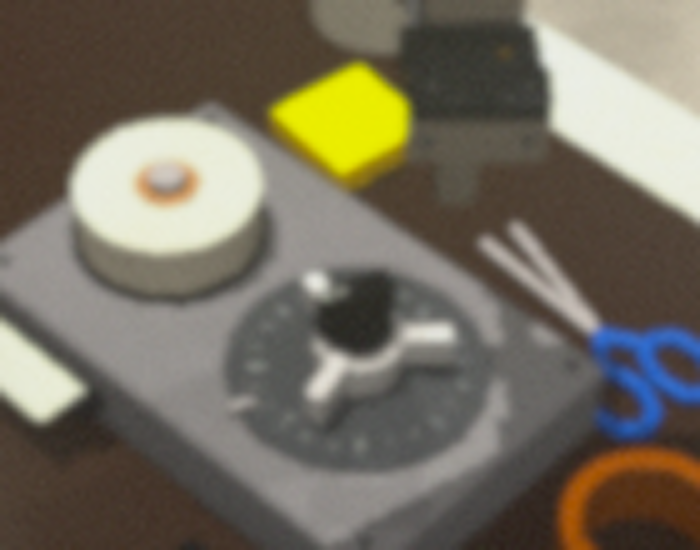

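The side view shows the jaws end-on above the lug, and the knob has not been disturbed. I'll descend in two parts with a force check between.

Emit:
carry_out --pt "-0.3 0.003 0 0.1 0 0 0" --pt "-0.3 0.003 0 0.2 0 0 0" --pt "-0.3 0.003 0 0.28 0 0 0" --pt "-0.3 0.003 0 0.31 0 0 0" --pt "-0.3 0.003 0 0.33 0 0 0" --pt "-0.3 0.003 0 0.345 0 0 0" --pt "-0.3 0.003 0 0.345 0 0 0"

```text
t: 10.6
position: [0.6188, -0.0836, 0.0884]
orientation: [[-0.714, 0.7, 0.001], [0.7, 0.714, -0.0], [-0.001, 0.001, -1.0]]
wrist_force: [-0.8, 0.7, 0.4]
width: 0.0318
```

Emit:
carry_out --pt "-0.3 0 0 0.02 0 0 0" --pt "-0.3 0 0 0.04 0 0 0" --pt "-0.3 0 0 0.052 0 0 0" --pt "-0.3 0 0 0.052 0 0 0" --pt "-0.3 0 0 0.052 0 0 0"

```text
t: 11.1
position: [0.6185, -0.0832, 0.0724]
orientation: [[-0.715, 0.699, -0.0], [0.699, 0.715, -0.0], [-0.0, -0.0, -1.0]]
wrist_force: [1.0, -0.2, 0.6]
width: 0.0322
```

Run:
```python
from h import *
where()
```

```text
t 11.1 p [ 0.6185 -0.0832  0.0724] yaw 45.62 z [-0. -0. -1.] F [ 0.97 -0.19  0.65] T [-0.06 -0.   -0.02] w 0.0322
tool phi -45.2 r 0.0425 pad phi -24.36 Ft 0.54 Fr -0.83
```

Emit:
carry_out --pt "-0.3 0.001 -0.012 0 0 0 0.111" --pt "-0.3 0.002 -0.025 0 0 0 0.222" --pt "-0.3 0.003 -0.03 0 0 0 0.267" --pt "-0.3 0.005 -0.037 0 0 0 0.333" --pt "-0.3 0.007 -0.044 0 0 0 0.4" --pt "-0.3 0.009 -0.049 0 0 0 0.444" --pt "-0.3 0.009 -0.049 0 0 0 0.444" --pt "-0.3 0.009 -0.049 0 0 0 0.444"

```text
t: 11.9
position: [0.6064, -0.0916, 0.0725]
orientation: [[-0.434, 0.901, 0.0], [0.901, 0.434, 0.0], [-0.0, 0.0, -1.0]]
wrist_force: [-0.6, -0.1, -0.3]
width: 0.032
```

Run:
```python
from h import *
where()
```

```text
t 11.9 p [ 0.6064 -0.0916  0.0725] yaw 25.71 z [ 0.  0. -1.] F [-0.59 -0.13 -0.3 ] T [ 0.02 -0.02  0.01] w 0.032
tool phi -65.19 r 0.0426 pad phi -44.47 Ft -0.59 Fr 0.14
```

Emit:
carry_out --pt "-0.3 0 -0.005 0 0 0 0.044" --pt "-0.3 0 -0.01 0 0 0 0.089" --pt "-0.3 0.001 -0.015 0 0 0 0.133" --pt "-0.3 0.001 -0.02 0 0 0 0.178" --pt "-0.3 0.002 -0.025 0 0 0 0.222" --pt "-0.3 0.002 -0.025 0 0 0 0.222" --pt "-0.3 0.002 -0.025 0 0 0 0.222"

```text
t: 12.6
position: [0.5992, -0.0944, 0.0724]
orientation: [[-0.27, 0.963, 0.0], [0.963, 0.27, -0.0], [-0.0, 0.0, -1.0]]
wrist_force: [-0.0, -0.8, 0.9]
width: 0.0323
```

Run:
```python
from h import *
where()
```

```text
t 12.6 p [ 0.5992 -0.0944  0.0724] yaw 15.67 z [ 0. -0. -1.] F [-0.04 -0.76  0.93] T [-0.06  0.01 -0.01] w 0.0323
tool phi -75.46 r 0.0428 pad phi -54.62 Ft -0.25 Fr -0.72
```

Emit:
carry_out --pt "-0.3 0 -0.005 0 0 0 0.044" --pt "-0.3 0.001 -0.01 0 0 0 0.089" --pt "-0.3 0.001 -0.01 0 0 0 0.089"

```text
t: 12.9
position: [0.596, -0.0951, 0.0724]
orientation: [[-0.2, 0.98, -0.0], [0.98, 0.2, -0.0], [-0.0, -0.0, -1.0]]
wrist_force: [1.0, -1.1, 0.3]
width: 0.032
```

Emit:
carry_out --pt "-0.3 0 -0.005 0 0 0 0.044" --pt "-0.3 0.001 -0.01 0 0 0 0.089" --pt "-0.3 0.001 -0.01 0 0 0 0.089"

```text
t: 13.2
position: [0.593, -0.0954, 0.0724]
orientation: [[-0.132, 0.991, -0.0], [0.991, 0.132, -0.0], [-0.0, -0.0, -1.0]]
wrist_force: [-0.4, 0.5, 0.4]
width: 0.0323
```

Emit:
carry_out --pt "-0.3 0 -0.005 0 0 0 0.044" --pt "-0.3 0.001 -0.01 0 0 0 0.089" --pt "-0.3 0.001 -0.01 0 0 0 0.089"

```text
t: 13.5
position: [0.59, -0.0954, 0.0723]
orientation: [[-0.062, 0.998, -0.0], [0.998, 0.062, -0.0], [-0.0, -0.0, -1.0]]
wrist_force: [0.2, 0.3, -0.1]
width: 0.0321
```

Run:
```python
from h import *
where()
```

```text
t 13.5 p [ 0.59   -0.0954  0.0723] yaw 3.56 z [-0. -0. -1.] F [ 0.21  0.27 -0.08] T [-0.04  0.12 -0.02] w 0.0321
tool phi -88.02 r 0.0425 pad phi -67.12 Ft 0.23 Fr 0.26
```

Emit:
carry_out --pt "-0.3 0 -0.005 0 0 0 0.044" --pt "-0.3 0.001 -0.01 0 0 0 0.089" --pt "-0.3 0.001 -0.01 0 0 0 0.089"

```text
t: 13.8
position: [0.587, -0.0953, 0.0723]
orientation: [[0.008, 1.0, -0.0], [1.0, -0.008, -0.0], [-0.0, -0.0, -1.0]]
wrist_force: [-0.1, -0.5, -0.2]
width: 0.0324
```

Emit:
carry_out --pt "-0.3 0 -0.005 0 0 0 0.044" --pt "-0.3 0.001 -0.01 0 0 0 0.089" --pt "-0.3 0.001 -0.01 0 0 0 0.089"

```text
t: 14.1
position: [0.584, -0.095, 0.0723]
orientation: [[0.078, 0.997, -0.0], [0.997, -0.078, -0.0], [-0.0, -0.0, -1.0]]
wrist_force: [-0.8, 0.1, 0.3]
width: 0.0322
```

Run:
```python
from h import *
where();snap("side","s3.png",(240,350,170,260),6)
```

```text
t 14.1 p [ 0.584  -0.095   0.0723] yaw -4.45 z [-0. -0. -1.] F [-0.77  0.07  0.29] T [-0.14  0.09  0.02] w 0.0322
tool phi -96.18 r 0.0422 pad phi -75.09 Ft -0.78 Fr 0.01
```

View pics/s3.png

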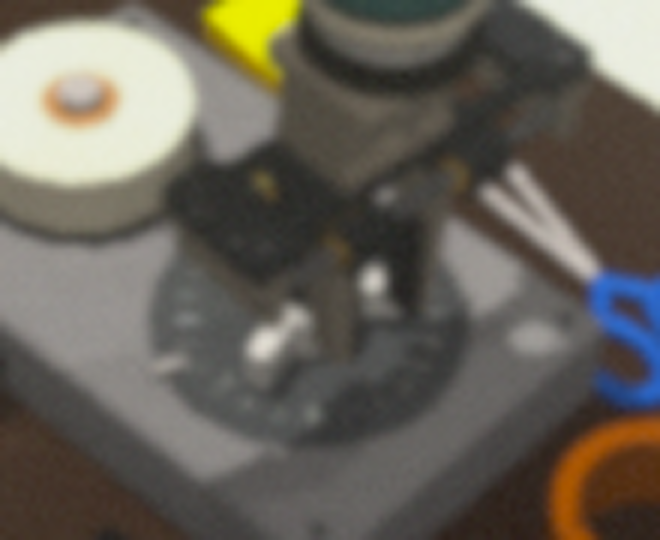

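Run:
```python
from h import *
S=lambda x,y,z:ray("side",240+(x+.5)/6-.5,170+(y+.5)/6-.5,z)
for q in[(262,345),(295,310),(375,280)]:
    d=S(*q,.09)[:2]-(C+[0,-.002]);print(q,np.hypot(*d)*1e3,np.degrees(np.arctan2(d[1],d[0])))
for ph in(-164,-44,-80,160,40,76):
    for rr in(.03,.05):
        p=proj("side",np.array([*(C+[0,-.002]+rr*np.array([np.cos(np.radians(ph)),np.sin(np.radians(ph))])),.09]));print(ph,rr,((p-[240,170])*6).round())
im,d=r.get_image("side")
o=r.get_obs();R=o["orientation"]
for s in(1,-1):print("finger tip inner",((proj("side",o["position"]+s*R[:,1]*.016)-[240,170])*6).round())
```

```text
(262, 345) 42.16687423759612 -165.49716611265012
(295, 310) 16.901517665953023 -156.8188838145193
(375, 280) 30.719339618708073 -40.444300968349644
-164 0.03 [275. 325.]
-164 0.05 [253. 355.]
-44 0.03 [371. 281.]
-44 0.05 [415. 280.]
-80 0.03 [361. 310.]
-80 0.05 [398. 330.]
160 0.03 [246. 302.]
160 0.05 [206. 317.]
40 0.03 [310. 233.]
40 0.05 [313. 202.]
76 0.03 [271. 240.]
76 0.05 [249. 213.]
finger tip inner [388. 341.]
finger tip inner [336. 377.]
```

Run:
```python
from h import *
D=[];I=[]
for _ in range(4):
    im,d=r.get_image("side");D.append(d);I.append(im.astype(float))
d=np.median(D,0);I=np.mean(I,0);np.savez("pics/f.npz",d=d,I=I)
c=r.camera_info("side");K,R,t=map(np.array,(c["mtx"],c["R"],c["t"]))
v,u=np.mgrid[:420,:560];X=(np.stack([(u-K[0,2])/K[0,0]*d,(v-K[1,2])/K[1,1]*d,d],-1)-t)@R
# height map
print("z mm, cols 278..318 step2")
for y in range(208,240,2): print(y,(X[y,278:320:2,2]*1e3).round().astype(int))
print("bright")
for y in range(208,240,2): print(y,I[y,278:320:2].mean(-1).round().astype(int))
```

```text
z mm, cols 278..318 step2
208 [229 228 228 229 227 229 228 222 207 210 209 210 211 206 203 153 157 155
 149  60  59]
210 [227 227 228 229 229 229 229 193 202 207 211 208 205 199 194 145 150 146
  61  60  62]
212 [223 229 228 230 229 229 225 186 205 202 203 203 197 192 132 137 141 136
  61  62  60]
214 [215 223 227 228 227 223 204 202 201 193 196 195  64 118 124 132 134 128
  65  61  61]
216 [196 212 223 222 220 215 203 198 161 163 191 152  89 110 117 123 126 118
  62  63  60]
218 [189 195 213 217 213 206  97 141 150 156 151 145  90 101 110 115 117 109
  65  65  61]
220 [ 64 189 194 210 206  95  96 135 141 148 144 136  82  82 101 108 108  64
  62  63  58]
222 [ 65  64 189 194 197  92  90 123 133 139 133 127  71  75  74 101  98  63
  65  64  63]
224 [ 64  63  63 187 191  88  85 115 121 129 125 121  64  64  62  63  65  62
  61  64  63]
226 [ 63  62  64  89  89  85  79 105 113 121 116 112  64  64  62  63  63  64
  63  64  61]
228 [ 64  64  90  90  89  76  70  70 105 112 107 103  64  62  63  63  63  64
  63  65  60]
230 [ 62  62  87  89  81  64  64  63  64 103  99  64  63  63  63  63  62 
[... 1056 characters left out ...]
8 137  90  69  74  65  55  65  67  59  61  64  64
  60  60  77]
226 [ 85  98 173 212 182 123 109  84  69  74  64  57  80  83  78  72  68  71
  61  59  78]
228 [ 85 113 190 199 138  95  98  90  72  73  64  68  83  84  79  63  60  63
  59  64  88]
230 [ 87  97 131 131  97  71  68  72  72  76  75  80  84  83  76  69  66  57
  59  72  95]
232 [ 98  94 107 103  74  61  75  84  83  82  81  80  79  71  63  65  63  59
  61  86 100]
234 [ 97  86  88  86  62  70  82  85  84  75  63  61  62  60  66  65  59  64
  77  97 102]
236 [ 87  96  89  77  72  80  84  87  75  64  57  56  61  59  58  61  61  71
  94 100 102]
238 [ 87  92  88  86  94  87  94 108  68  57  60  56  59  60  60  62  74  90
  99 102 101]
```

Run:
```python
from h import *
np.set_printoptions(precision=4,suppress=True)
c=r.camera_info("side");K,R,t=map(np.array,(c["mtx"],c["R"],c["t"]))
def XYZ(d):
    v,u=np.mgrid[:420,:560];return (np.stack([(u-K[0,2])/K[0,0]*d,(v-K[1,2])/K[1,1]*d,d],-1)-t)@R
X=XYZ(np.load("pics/f.npz")["d"])
for v in range(226,233): print(v,[X[v,u].round(3).tolist() for u in range(292,302,2)])
print("right finger");
for v in range(218,225): print(v,[X[v,u].round(3).tolist() for u in range(304,314,2)])
X0=XYZ(np.load("pics/side.npz")["d"]);print("initial knob/ring z")
for y in range(200,232,2): print(y,(X0[y,278:316:2,2]*1e3).round().astype(int))
st();print(r.get_obs()["joint_pos"].round(3))
```

```text
226 [[0.558, -0.088, 0.105], [0.556, -0.096, 0.113], [0.555, -0.104, 0.121], [0.561, -0.105, 0.116], [0.568, -0.107, 0.112]]
227 [[0.574, -0.073, 0.074], [0.555, -0.098, 0.111], [0.554, -0.105, 0.118], [0.562, -0.105, 0.112], [0.569, -0.106, 0.107]]
228 [[0.575, -0.073, 0.07], [0.556, -0.096, 0.105], [0.555, -0.104, 0.112], [0.563, -0.105, 0.107], [0.569, -0.106, 0.103]]
229 [[0.575, -0.073, 0.064], [0.58, -0.076, 0.064], [0.556, -0.104, 0.108], [0.563, -0.105, 0.103], [0.591, -0.088, 0.064]]
230 [[0.573, -0.074, 0.063], [0.577, -0.078, 0.064], [0.556, -0.104, 0.103], [0.563, -0.105, 0.099], [0.589, -0.09, 0.064]]
231 [[0.571, -0.076, 0.063], [0.575, -0.081, 0.063], [0.579, -0.084, 0.063], [0.582, -0.089, 0.065], [0.586, -0.093, 0.064]]
232 [[0.568, -0.08, 0.064], [0.573, -0.082, 0.061], [0.576, -0.087, 0.064], [0.58, -0.091, 0.063], [0.583, -0.095, 0.064]]
right finger
218 [[0.603, -0.089, 0.101], [0.601, -0.098, 0.11], [0.601, -0.104, 0.115], [0.604, -0.109, 0.117], [0.613, -0.109, 0.109]]
219 [[0.602, -0.09, 0.099], [0.602, -0.097, 0.105], [0.601, -0.105, 0.111], [0.603, -0.11, 0.
[... 1362 characters left out ...]
  92  88  88  90  88  93  65
  65]
218 [ 65  66  64  90  97  99 111 107  99  98  95  90  88  87  86  92  87  63
  65]
220 [ 65  65  66  87  91  94 105  97  97  94  90  87  80  80  81  82  80  68
  63]
222 [64 64 65 81 86 91 89 86 89 92 88 82 73 74 73 76 72 63 64]
224 [62 61 63 91 90 91 87 88 86 85 80 64 64 63 59 63 63 64 62]
226 [63 64 64 87 90 89 79 79 77 75 73 63 65 62 65 65 65 63 64]
228 [ 62  63  91  89  89  78  71  68  65  68  60  64  66  66  63  62 953  63
  67]
230 [65 62 84 90 83 65 64 64 63 64 64 64 69 65 62 62 62 62 66]
t 14.4 p [ 0.5843 -0.095   0.0724] yaw -4.37 z [ 0.  0. -1.] F [ 0.17 -0.06 -0.23] T [-0.11  0.09  0.02] w 0.0323
[-0.444  0.612  0.742  1.876 -0.536  0.864  0.492]
```

Depth shows the real fingertips at z≈0.098 while the reported TCP is 0.072. The tool reads about 25 mm too low, so it passed over the lugs and the ring has not moved. Next: back to the lug, then down to the right height, using depth as the check.

Run:
```python
from h import *
o=r.get_obs()
print(row(arc(-70,.0724),20)); print(row(arc(-44.3,.0724),45.7,arc(-70,.0724),20))
```

```text
[0.01, 0.062, 0.0, 0.0, 0.0, -0.542]
[0.014, 0.062, 0.0, 0.0, 0.0, -0.571]
```

Emit:
carry_out --pt "-0.3 0.002 0.03 0 0 0 -0.27" --pt "-0.3 0.01 0.062 0 0 0 -0.542" --pt "-0.3 0.01 0.062 0 0 0 -0.542" --pt "-0.3 0.01 0.062 0 0 0 -0.542" --pt "-0.3 0.01 0.062 0 0 0 -0.542"

```text
t: 14.9
position: [0.6028, -0.0937, 0.0724]
orientation: [[-0.339, 0.941, -0.0], [0.941, 0.339, 0.0], [0.0, 0.0, -1.0]]
wrist_force: [0.5, -0.3, 0.8]
width: 0.0323
```

Emit:
carry_out --pt "-0.3 0.003 0.031 0 0 0 -0.28" --pt "-0.3 0.014 0.062 0 0 0 -0.571" --pt "-0.3 0.014 0.062 0 0 0 -0.571" --pt "-0.3 0.014 0.062 0 0 0 -0.571" --pt "-0.3 0.014 0.062 0 0 0 -0.571" --pt "-0.3 0.014 0.062 0 0 0 -0.571"

```text
t: 15.5
position: [0.6188, -0.0834, 0.0723]
orientation: [[-0.713, 0.701, -0.0], [0.701, 0.713, -0.0], [-0.0, -0.0, -1.0]]
wrist_force: [-0.5, -0.7, 0.3]
width: 0.0323
```

```bash
cat >> h.py <<'E'
def tips(n=3):
    d=np.median([r.get_image("side")[1] for _ in range(n)],0)
    c=r.camera_info("side");K,R,t=map(np.array,(c["mtx"],c["R"],c["t"]))
    v,u=np.mgrid[:420,:560];X=(np.stack([(u-K[0,2])/K[0,0]*d,(v-K[1,2])/K[1,1]*d,d],-1)-t)@R
    return d,X
def ztip():
    # lowest finger-surface heights, in tool frame near the fingers
    d,X=tips();o=r.get_obs();q=(X-o["position"])@o["orientation"]
    w=o["width"]/2
    for s in(1,-1):
        m=(d>0)&(abs(q[...,0])<.014)&(q[...,1]*s>w-.001)&(q[...,1]*s<w+.02)&(X[...,2]<.16)
        z=np.sort(X[...,2][m]*1e3);print("finger",s,len(z),"z",np.histogram(z,bins=range(55,165,5)))
E
python3 - <<'E'
from h import *
where();ztip();print(row(arc(-44.3,.0724),45.7))
E
```

```text
t 15.5 p [ 0.6188 -0.0834  0.0723] yaw 45.5 z [-0. -0. -1.] F [-0.51 -0.69  0.34] T [-0.09  0.05 -0.  ] w 0.0323
tool phi -45.15 r 0.0429 pad phi -24.45 Ft -0.85 Fr -0.12
finger 1 0 z (array([0, 0, 0, 0, 0, 0, 0, 0, 0, 0, 0, 0, 0, 0, 0, 0, 0, 0, 0, 0, 0]), array([ 55,  60,  65,  70,  75,  80,  85,  90,  95, 100, 105, 110, 115,
       120, 125, 130, 135, 140, 145, 150, 155, 160]))
finger -1 92 z (array([ 0, 55,  6,  0,  0,  0,  0,  0,  1,  1, 10, 10,  6,  3,  0,  0,  0,
        0,  0,  0,  0]), array([ 55,  60,  65,  70,  75,  80,  85,  90,  95, 100, 105, 110, 115,
       120, 125, 130, 135, 140, 145, 150, 155, 160]))
[-0.001, 0.001, -0.0, -0.0, 0.0, -0.002]
```

Emit:
carry_out --pt "-0.3 0 0 0.02 0 0 0" --pt "-0.3 0 0 0.04 0 0 0" --pt "-0.3 0 0 0.05 0 0 0" --pt "-0.3 0 0 0.05 0 0 0" --pt "-0.3 0 0 0.05 0 0 0"

```text
t: 16.15
position: [0.619, -0.0832, 0.0572]
orientation: [[-0.716, 0.698, -0.0], [0.698, 0.716, -0.0], [0.0, -0.0, -1.0]]
wrist_force: [0.7, -0.7, -0.3]
width: 0.0322
```

Run:
```python
from h import *
where();ztip()
```

```text
t 16.15 p [ 0.619  -0.0832  0.0572] yaw 45.7 z [-0. -0. -1.] F [ 0.72 -0.71 -0.32] T [ 0.   -0.02 -0.  ] w 0.0322
tool phi -44.75 r 0.043 pad phi -24.17 Ft -0.01 Fr -1.01
finger 1 0 z (array([0, 0, 0, 0, 0, 0, 0, 0, 0, 0, 0, 0, 0, 0, 0, 0, 0, 0, 0, 0, 0]), array([ 55,  60,  65,  70,  75,  80,  85,  90,  95, 100, 105, 110, 115,
       120, 125, 130, 135, 140, 145, 150, 155, 160]))
finger -1 88 z (array([ 0, 55,  2,  0,  0,  1,  6,  9,  8,  7,  0,  0,  0,  0,  0,  0,  0,
        0,  0,  0,  0]), array([ 55,  60,  65,  70,  75,  80,  85,  90,  95, 100, 105, 110, 115,
       120, 125, 130, 135, 140, 145, 150, 155, 160]))
```

Emit:
carry_out --pt "-0.3 0 0 0.015 0 0 0" --pt "-0.3 0 0 0.03 0 0 0" --pt "-0.3 0 0 0.03 0 0 0" --pt "-0.3 0 0 0.03 0 0 0"

```text
t: 16.7
position: [0.6188, -0.0831, 0.0481]
orientation: [[-0.716, 0.698, -0.0], [0.698, 0.716, -0.0], [0.0, -0.0, -1.0]]
wrist_force: [0.0, -0.3, -0.3]
width: 0.0322
```

Emit:
carry_out --pt "-0.3 0.001 -0.012 0 0 0 0.111" --pt "-0.3 0.002 -0.025 0 0 0 0.222" --pt "-0.3 0.003 -0.03 0 0 0 0.267" --pt "-0.3 0.005 -0.037 0 0 0 0.333" --pt "-0.3 0.007 -0.044 0 0 0 0.4" --pt "-0.3 0.009 -0.049 0 0 0 0.444" --pt "-0.3 0.009 -0.049 0 0 0 0.444" --pt "-0.3 0.009 -0.049 0 0 0 0.444"

```text
t: 17.5
position: [0.6069, -0.0918, 0.0484]
orientation: [[-0.435, 0.9, 0.0], [0.9, 0.435, -0.0], [-0.0, 0.0, -1.0]]
wrist_force: [0.4, -0.4, -0.3]
width: 0.032
```

Run:
```python
from h import *
where();ztip()
```

```text
t 17.5 p [ 0.6069 -0.0918  0.0484] yaw 25.8 z [ 0. -0. -1.] F [ 0.37 -0.36 -0.3 ] T [-0.08  0.03  0.  ] w 0.032
tool phi -64.65 r 0.0429 pad phi -44.17 Ft 0.17 Fr -0.49
finger 1 5 z (array([0, 5, 0, 0, 0, 0, 0, 0, 0, 0, 0, 0, 0, 0, 0, 0, 0, 0, 0, 0, 0]), array([ 55,  60,  65,  70,  75,  80,  85,  90,  95, 100, 105, 110, 115,
       120, 125, 130, 135, 140, 145, 150, 155, 160]))
finger -1 85 z (array([ 0, 55,  8,  0,  3,  6,  8,  5,  0,  0,  0,  0,  0,  0,  0,  0,  0,
        0,  0,  0,  0]), array([ 55,  60,  65,  70,  75,  80,  85,  90,  95, 100, 105, 110, 115,
       120, 125, 130, 135, 140, 145, 150, 155, 160]))
```

Emit:
carry_out --pt "-0.3 0 -0.005 0 0 0 0.044" --pt "-0.3 0 -0.01 0 0 0 0.089" --pt "-0.3 0.001 -0.015 0 0 0 0.133" --pt "-0.3 0.001 -0.02 0 0 0 0.178" --pt "-0.3 0.002 -0.025 0 0 0 0.222" --pt "-0.3 0.002 -0.025 0 0 0 0.222" --pt "-0.3 0.002 -0.025 0 0 0 0.222"

```text
t: 18.35
position: [0.5997, -0.0945, 0.0484]
orientation: [[-0.271, 0.962, -0.0], [0.962, 0.271, -0.0], [-0.0, -0.0, -1.0]]
wrist_force: [-0.0, 0.0, -0.7]
width: 0.0325
```

Run:
```python
from h import *
where();snap("side","s4.png",(240,350,170,260),6)
```

```text
t 18.35 p [ 0.5997 -0.0945  0.0484] yaw 15.75 z [-0. -0. -1.] F [-0.02  0.01 -0.68] T [-0.02  0.04 -0.  ] w 0.0325
tool phi -74.93 r 0.043 pad phi -54.13 Ft -0.02 Fr 0.01
```

View pics/s4.png

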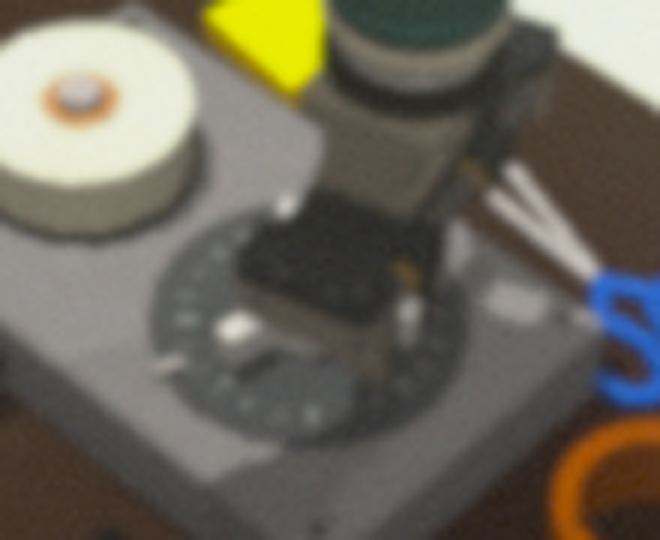

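The lug facing the robot has moved to (235,325), so the ring is turning, about 17° so far. I'll go on in 3° steps and watch the force.

Emit:
carry_out --pt "-0.3 0 -0.005 0 0 0 0.044" --pt "-0.3 0.001 -0.01 0 0 0 0.089" --pt "-0.3 0.001 -0.01 0 0 0 0.089"

```text
t: 18.7
position: [0.5966, -0.0952, 0.0484]
orientation: [[-0.202, 0.979, -0.0], [0.979, 0.202, -0.0], [-0.0, -0.0, -1.0]]
wrist_force: [0.5, 1.0, -0.3]
width: 0.0321
```

Emit:
carry_out --pt "-0.3 0 -0.005 0 0 0 0.044" --pt "-0.3 0.001 -0.01 0 0 0 0.089" --pt "-0.3 0.001 -0.01 0 0 0 0.089"

```text
t: 19.0
position: [0.5945, -0.0951, 0.0486]
orientation: [[-0.134, 0.991, 0.001], [0.991, 0.134, -0.0], [-0.0, 0.001, -1.0]]
wrist_force: [2.2, 0.4, -0.8]
width: 0.0319
```

Run:
```python
from h import *
where()
```

```text
t 19.0 p [ 0.5945 -0.0951  0.0486] yaw 7.67 z [ 0.001 -0.    -1.   ] F [ 2.2   0.44 -0.85] T [-0.02 -0.41 -0.01] w 0.0319
tool phi -81.93 r 0.0425 pad phi -61.41 Ft 2.23 Fr 0.14
```

Emit:
carry_out --pt "-0.3 0 -0.005 0 0 0 0.044" --pt "-0.3 0 -0.005 0 0 0 0.044"

```text
t: 19.2
position: [0.5941, -0.0947, 0.0488]
orientation: [[-0.099, 0.995, 0.003], [0.995, 0.099, 0.0], [-0.0, 0.003, -1.0]]
wrist_force: [4.7, 2.0, -1.1]
width: 0.0326
```

Run:
```python
from h import *
where()
```

```text
t 19.2 p [ 0.5941 -0.0947  0.0488] yaw 5.69 z [ 0.003  0.    -1.   ] F [ 4.65  2.03 -1.09] T [ 0.28 -1.12  0.04] w 0.0326
tool phi -82.34 r 0.0421 pad phi -61.42 Ft 4.83 Fr 1.55
```

Emit:
carry_out --pt "-0.3 0 -0.005 0 0 0 0.044" --pt "-0.3 0 -0.005 0 0 0 0.044"

```text
t: 19.4
position: [0.5931, -0.0946, 0.0489]
orientation: [[-0.065, 0.998, 0.004], [0.998, 0.065, 0.0], [0.0, 0.004, -1.0]]
wrist_force: [6.5, 2.2, -2.4]
width: 0.0321
```

Run:
```python
from h import *
where()
```

```text
t 19.4 p [ 0.5931 -0.0946  0.0489] yaw 3.72 z [ 0.004  0.    -1.   ] F [ 6.47  2.19 -2.4 ] T [ 0.36 -1.34  0.  ] w 0.0321
tool phi -83.68 r 0.0419 pad phi -63.05 Ft 6.59 Fr 1.76
```

Emit:
carry_out --pt "-0.3 0 -0.005 0 0 0 0.044" --pt "-0.3 0 -0.005 0 0 0 0.044"

```text
t: 19.6
position: [0.5918, -0.0947, 0.0489]
orientation: [[-0.031, 1.0, 0.004], [1.0, 0.031, 0.0], [0.0, 0.004, -1.0]]
wrist_force: [6.5, 2.1, -2.3]
width: 0.0322
```

Run:
```python
from h import *
where()
```

```text
t 19.6 p [ 0.5918 -0.0947  0.0489] yaw 1.75 z [ 0.004  0.    -1.   ] F [ 6.53  2.09 -2.31] T [ 0.42 -1.36  0.09] w 0.0322
tool phi -85.52 r 0.0418 pad phi -64.81 Ft 6.58 Fr 1.89
```

```bash
cat >> h.py <<'E'
def ring(p,R,w):
    P=(p+R[:,1]*w/2)[:2]-C;x=-R[:2,0]/np.hypot(*R[:2,0]) # outward
    b=P@x;s=-b+np.sqrt(b*b-P@P+.05235**2);q=P+s*x
    return round(np.degrees(np.arctan2(q[1],q[0]))-6.6,2),round(s*1e3,1)
def now():
    o=r.get_obs();print("RING",ring(o["position"],o["orientation"],.0322));where()
E
python3 - <<'E'
from h import *
for p,a,y in [((.5997,-.0945),.271,15.75),((.5966,-.0952),.202,11.65),((.5945,-.0951),.134,7.67),((.5941,-.0947),.1,5.69),((.5931,-.0946),.065,3.72),((.5918,-.0947),.031,1.75)]:
    print(ring(np.array([*p,0]),pose(y),.0322))
print([[d]+row(arc(-d),90-d,arc(0),90) for d in(1,2,3,4)])
now()
E
```

```text
(np.float64(-63.5), np.float64(7.0))
(np.float64(-67.71), np.float64(7.0))
(np.float64(-70.64), np.float64(7.2))
(np.float64(-71.34), np.float64(7.3))
(np.float64(-72.78), np.float64(7.4))
(np.float64(-74.59), np.float64(7.3))
[[1, 0.0, -0.003, 0.0, 0.0, 0.0, 0.022], [2, 0.0, -0.005, 0.0, 0.0, 0.0, 0.044], [3, 0.0, -0.008, 0.0, 0.0, 0.0, 0.067], [4, 0.0, -0.01, 0.0, 0.0, 0.0, 0.089]]
RING (np.float64(-74.63), np.float64(7.4))
t 19.6 p [ 0.5918 -0.0947  0.0489] yaw 1.75 z [ 0.004  0.    -1.   ] F [ 6.53  2.09 -2.31] T [ 0.42 -1.36  0.09] w 0.0322
tool phi -85.52 r 0.0418 pad phi -64.81 Ft 6.58 Fr 1.89
```

Bite at an apparent ring angle of about -71.4°: the force plateaus at 6.6 N on the lug's outer corner, which is 0.35 N·m. The loose run was 0.47 rad, within the stated range. Target is about -89.4°.

Emit:
carry_out --pt "-0.3 0 -0.005 0 0 0 0.044" --pt "-0.3 0 -0.01 0 0 0 0.089" --pt "-0.3 0.001 -0.015 0 0 0 0.133" --pt "-0.3 0.001 -0.02 0 0 0 0.178" --pt "-0.3 0.001 -0.02 0 0 0 0.178"

```text
t: 20.1
position: [0.5862, -0.0944, 0.049]
orientation: [[0.109, 0.994, 0.005], [0.994, -0.109, 0.0], [0.001, 0.005, -1.0]]
wrist_force: [7.4, 2.3, -3.2]
width: 0.0321
```

Run:
```python
from h import *
now()
```

```text
RING (np.float64(-82.36), np.float64(7.6))
t 20.1 p [ 0.5862 -0.0944  0.049 ] yaw -6.25 z [ 0.005  0.    -1.   ] F [ 7.42  2.28 -3.18] T [ 0.48 -1.62  0.12] w 0.0321
tool phi -93.18 r 0.0415 pad phi -72.46 Ft 7.11 Fr 3.07
```

Emit:
carry_out --pt "-0.3 0 -0.005 0 0 0 0.044" --pt "-0.3 0 -0.01 0 0 0 0.089" --pt "-0.3 0.001 -0.012 0 0 0 0.111" --pt "-0.3 0.001 -0.012 0 0 0 0.111"

```text
t: 20.5
position: [0.5831, -0.0939, 0.049]
orientation: [[0.195, 0.981, 0.006], [0.981, -0.195, -0.0], [0.001, 0.006, -1.0]]
wrist_force: [7.7, 1.9, -3.7]
width: 0.0321
```

Run:
```python
from h import *
now()
```

```text
RING (np.float64(-86.84), np.float64(7.7))
t 20.5 p [ 0.5831 -0.0939  0.049 ] yaw -11.22 z [ 0.006 -0.    -1.   ] F [ 7.66  1.89 -3.71] T [ 0.38 -1.77  0.11] w 0.0321
tool phi -97.56 r 0.0413 pad phi -76.82 Ft 7.12 Fr 3.34
```

Emit:
carry_out --pt "-0.3 0 -0.003 0 0 0 0.03" --pt "-0.3 0 -0.006 0 0 0 0.058" --pt "-0.3 0 -0.006 0 0 0 0.058"

```text
t: 20.8
position: [0.5814, -0.0935, 0.0491]
orientation: [[0.239, 0.971, 0.006], [0.971, -0.239, -0.0], [0.001, 0.006, -1.0]]
wrist_force: [8.7, 1.7, -2.9]
width: 0.0321
```

Run:
```python
from h import *
now()
```

```text
RING (np.float64(-89.22), np.float64(7.7))
t 20.8 p [ 0.5814 -0.0935  0.0491] yaw -13.83 z [ 0.006 -0.    -1.   ] F [ 8.73  1.65 -2.86] T [ 0.42 -1.94  0.1 ] w 0.0321
tool phi -99.87 r 0.0412 pad phi -79.13 Ft 8.06 Fr 3.69
```

The ring is about 18° past the bite. Backing off, lifting and swinging aside for the check.

Emit:
carry_out --pt "-0.3 0 0.013 0 0 0 0" --pt "-0.3 0 0.025 0 0 0 0" --pt "-0.3 0 0.025 0 0 0 0" --pt "-0.3 0 0.025 -0.1 0 0 0" --pt "-0.3 0 0.025 -0.25 0 0 0" --pt "-0.3 0 0.025 -0.4 0 0 0" --pt "-0.3 0 0.025 -0.5 0 0 0" --pt "-0.3 0 0.025 -0.5 0 0 0"

```text
t: 21.6
position: [0.5872, -0.0977, 0.2025]
orientation: [[0.24, 0.971, 0.007], [0.971, -0.24, 0.0], [0.002, 0.006, -1.0]]
wrist_force: [0.4, -0.6, -0.1]
width: 0.0322
```

Run:
```python
from h import *
st();print(row([.6,-.33,.19],-14))
```

```text
t 21.6 p [ 0.5872 -0.0977  0.2025] yaw -13.89 z [ 0.007  0.    -1.   ] F [ 0.35 -0.61 -0.1 ] T [-0.07  0.11  0.01] w 0.0322
[-0.742, 0.227, 0.042, 0.008, -0.002, 0.002]
```

Emit:
carry_out --pt "-0.3 -0.742 0.227 0 0 0 0" --pt "-0.3 -0.742 0.227 0 0 0 0" --pt "-0.3 -0.742 0.227 0 0 0 0" --pt "-0.3 -0.742 0.227 0 0 0 0" --pt "-0.3 -0.742 0.227 0 0 0 0" --pt "-0.3 -0.742 0.227 0 0 0 0" --pt "-0.3 -0.742 0.227 0 0 0 0"

```text
t: 22.3
position: [0.5969, -0.3294, 0.1969]
orientation: [[0.242, 0.97, -0.002], [0.97, -0.242, 0.001], [0.001, -0.003, -1.0]]
wrist_force: [-0.2, -0.0, -0.2]
width: 0.0317
```

Run:
```python
from h import *
st()
A=np.mean([r.get_image("top")[0].astype(float) for _ in range(8)],0)
f=lambda I,x,y:cv2.resize(I[y:y+56,x:x+56,::-1].clip(0,255).astype(np.uint8),(560,560),interpolation=cv2.INTER_CUBIC)
cv2.imwrite("pics/k3.png",f(A,284,184))
g=cv2.GaussianBlur(A.mean(2),(0,0),.5)
G=cv2.resize(g[184:240,284:340],(560,560),interpolation=cv2.INTER_CUBIC)
P=lambda x,y,z:ray("top",284+(x+.5)/10-.5,184+(y+.5)/10-.5,z)
Y,X=np.mgrid[:560,:560];c0=P(278,281,.063);print("C",c0)
m=((X-280)**2+(Y-265)**2<190**2)&((X-280)**2+(Y-265)**2>125**2)&(G>165)
n,l,s,ce=cv2.connectedComponentsWithStats(m.astype(np.uint8))
for i in range(1,n):
    if s[i,4]>800:
        d=P(*ce[i],.09)-c0;print("lug",ce[i].round(),s[i,4],np.degrees(np.arctan2(d[1],d[0])).round(1))
old=np.load("pics/top.npz")["im"].astype(float)
df=cv2.GaussianBlur(abs(A-old).mean(2),(0,0),1)
for nm,(x0,x1,y0,y1) in dict(tape=(352,398,180,222),sciss=(292,360,148,180),pad=(235,270,140,172),marker=(303,352,254,270),carton=(80,160,205,258),mouse=(438,475,222,265)).items():print(nm,df[y0:y1,x0:x1].max().round(),df[y0:y1,x0:x1].mean().round(1))
```

```text
t 22.3 p [ 0.5969 -0.3294  0.1969] yaw -13.98 z [-0.002  0.001 -1.   ] F [-0.23 -0.04 -0.16] T [-0.07  0.04  0.01] w 0.0317
C [ 0.58974373 -0.05365387  0.063     ]
lug [203. 128.] 3032 31.2
lug [436. 261.] 3060 -89.4
lug [201. 396.] 2782 149.6
tape 64.0 9.2
sciss 4.0 2.0
pad 3.0 1.7
marker 149.0 37.7
carton 5.0 1.7
mouse 40.0 5.9
```

View pics/k3.png

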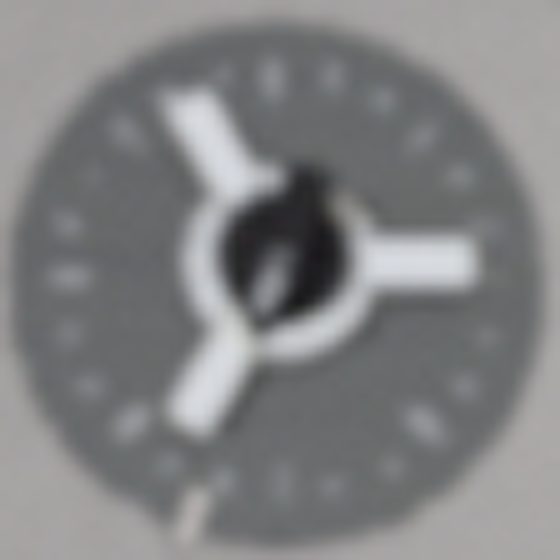

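Run:
```python
from h import *
A=np.mean([r.get_image("side")[0].astype(float) for _ in range(3)],0);old=np.load("pics/side.npz")["im"].astype(float)
def cen(I,b,f):
    x0,x1,y0,y1=b;m=f(I[y0:y1,x0:x1]);y,x=np.nonzero(m);return len(x),x.mean().round(1)+x0,y.mean().round(1)+y0
for I in(old,A):
    print("marker",cen(I,(252,292,256,290),lambda p:p.mean(2)>140),"tape",cen(I,(325,378,233,285),lambda p:(p[...,0]-p[...,2])>80))
    print("mouse",cen(I,(378,420,320,378),lambda p:p.mean(2)<32))
st();r.hand_in()
```

```text
marker (183, np.float64(275.9), np.float64(272.4)) tape (507, np.float64(350.6), np.float64(255.6))
mouse (889, np.float64(397.8), np.float64(350.2))
marker (176, np.float64(275.7), np.float64(272.1)) tape (512, np.float64(350.5), np.float64(255.6))
mouse (1091, np.float64(398.1), np.float64(346.9))
t 22.85 p [ 0.5985 -0.3285  0.1985] yaw -13.79 z [ 0.  0. -1.] F [-0.37  0.14  0.57] T [-0.02  0.09 -0.05] w 0.0322
the job is handed in; nothing more can be done
```

The knob is on its mark and the lock ring is tight. I handed the job in at 22.9 s with the gripper clear of everything.

- **Knob:** I turned it about 53° clockwise. Its nose reads 161.4° and the clip reads 160.2–161.3°, so it is within about 1°. It looked unchanged in the last top view, after the ring was tightened.
- **Lock ring:** It ran loose for about 0.47 rad. It then bit at about -71°, with 6.6 N at the lug's outer corner, which is about 0.35 N·m. I turned it about 18° further, a twentieth of a turn, with the force rising to about 8–9 N. The final pictures put the ring at -89.5°, against -89.2° from the arm's own readings.
- **Disagreement:** The real fingertips sat about 25 mm higher than the reported tool position. Because of this the first ring push passed over the lugs without touching them, and the knob was probably gripped only near its top. I used camera depth to correct the height before pushing the ring.
- **Other things on the bench:**
  - Scissors, note pad and carton: unchanged between the first and last top views.
  - Marker and tape roll: changed in the top view, which I put down to the arm and its shadow. In the side view they had not moved.
  - Mouse: its dark area in the side view was larger at the end and about 3 pixels off. I took that for the arm's shadow, since the arm never went near it, but did not confirm it.

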